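Press the sample jar down on the touch mixer

ROBOT

A 6-joint arm with a two-finger parallel gripper is mounted at the origin on a cart in front of the work surface, level with it; the furniture and walls round the work are solid. World frame = base frame: x ahead of the robot, y to its left, z up, the work surface at z = 0. Lengths are in m, angles in rad, forces in N, time in s.
With the tool pointing down it reaches from about 0.35 to 0.975 m from the base axis. Payload 4.9 kg.
Tool frame: the origin (TCP) lies on the centre line of the jaws, within the pads' length; the fingertips stand 17 mm ahead of it and the grasp point (between the pads) lies 2 mm behind it; x points along the fingers, y is the direction in which the jaws open and shut, and the axes are right-handed (so a half turn about x gives the same grasp; the last joint's range is limited). The gripper opens to 85 mm and grips with 20 to 120 N. Pads are 22 mm wide; open, the fingers measure 114 mm over their backs; the gripper's body (76 mm by 85 mm) begins 54 mm behind the grasp point. The pads swing forward as they close: fully open they stand 13 mm farther back than shut.
Start: joints at [-1.271, 0.053, 1.613, -0, 1.476, -0.119], TCP at [0.254, -0.571, 0.223] pointing down, gripper open.
Joint ranges: [-3.01, 3.01], [-1.01, 2.22], [0.06, 2.58], [-1.02, 4.17], [0.09, 2.62], [-3.14, 3.14]. Speed limits (rad/s): [2.57, 2.57, 3.14, 3.14, 3.14, 3.14].

INTERFACE

Orientations are given as a unit quaternion [w, x, y, z].
In Python, from plant import status, viewer, manip gives the robot as it stands.
- The arm moves only by the tool drive_tool, never from a script. Its argument "plan" is a list of rows, each a list of 4 numbers: the shift along the tool's x, y, z in m, then the turn about the tool's x in units of 8 degrees (1.0 is 8 degrees). A call has 1 to 12 rows; each row is the pose to reach, as a shift and turn from the pose commanded when the call began, along the tool's axes at that moment; what a row does not reach only later rows make up. A row lasts 1/10 s, in which the tool goes at most 50 mm and 8.59 degrees, less where a joint would pass 70% of its speed; a pose out of reach is approached as far as the arm can. A call with a gripper value outside its range is refused whole. "fingers" is the finger opening in m, from 0 to 0.0854, set as the call begins (left out, the last holds). The fingers move at their own pace and stop on an object; the grip force is fixed at half the most. Time passes only in rows, so rows that repeat a pose let the fingers close. It gives the time, the measured TCP pose, the force and the opening at its end, in the units of the state.
- status.state(): the state, without advancing time (a new reading comes with each control period).
- viewer.grab_frame(name): name is "scene" or "side" or "wrist"; returns the picture (480x640x3 uint8, blue, green, red); there is no depth.
- viewer.calibration(name): a dict with "vfov" (degrees; the focal length in pixels is half the picture's height over the tangent of half this angle, whatever the lens; pixels are square), "cx", "cy" (the principal point, pixels), "rvec" (rotation vector, rad) and "tvec" (3), from world to camera coordinates, as OpenCV has them. Camera axes: x right, y down, z forward; pixel columns grow to the right and rows downward; lengths in m; the calibration is good to about 2 mm. A picture is of the moment at which its call begins: read the wrist's pose just before it. calibration takes no time and is no camera call; for the wrist camera it gives the pose at the moment of the call.
- manip.job_done(): hands the job in, once; it reports no verdict.
The state is a dict: "time": time; "joint_pos": joint angles; "joint_vel": joint speeds; "joint_efforts": joint torques, N m; "tool_pos": TCP position; "tool_rot": TCP orientation; "contact_force": force on the tool from outside, world axes, zero at the start; "ft_torque": the same for the moment, N m; "gripper_width": opening from 0.0 (shut) to 1.0 (fully open).
Only numpy, scipy, OpenCV 4.12 (cv2) and the standard library are available. Lean on these libraries where they do the work, as an engineer would, in place of code of your own. Each camera call takes 0.05 s, during which the arm holds its last target. There are 200 camera calls.

TASK

Put the red-capped sample jar upright into the orange sprung ring of the jar mixer, then press the jar straight down, without slamming it, until the ring is fully down on its stop, which is what makes the mixer run. Keep it pressed for a couple of seconds and finish with the jar still held down like that: do not let go or ease off. Leave the other jars, the timer, the mouse and the small things where they are.

Things in the scene. Friction and masses are not known exactly. Their poses are not given: they have to be found in the camera images.
- red_jar: White round plastic jar with a red screw cap, to be mixed: 56 mm diameter, 80 mm tall, 0.14 to 0.28 kg, cap fixed. Straight body 56 mm wide from 0 to about 69 mm, cap above. Origin at the centre of its underside, z up along the jar. Grasp round the body. Starts upright on the worktop; may stand in any of three places among the jars.
- white_jar: Bystander: white jar with a white cap, 62 mm diameter, 92 mm tall. Origin at the centre of its underside.
- black_jar: Bystander: white jar with a black cap, 48 mm diameter, 66 mm tall. Origin at the centre of its underside.
- timer: Bystander: small white bench timer, 58 x 66 x 20 mm. Origin at the centre of its underside.
- mouse: Bystander: black computer mouse, 115 x 55 x 38 mm, origin at the centre of its underside.
- tweezers: Bystander: steel tweezers lying flat, 122 mm long, 9 mm high. Origin at the centre of the underside.
- spatula: Bystander: thin steel spatula lying flat, 173 mm long, 6 mm high. Origin at the centre of the underside.
- pellet_a: Bystander: grey round sample holder, 50 mm diameter, 13 mm high, lying at the left by the big instrument. Origin at the centre of its underside.
- pellet_b: Bystander: another such sample holder, 50 mm diameter, 14 mm high, beside the first.
- mortar: Bystander: white porcelain mortar, 91 mm diameter, 46 mm high, at the back; it does not move. Origin at the centre of its underside.
- press_die: Bystander: steel pressing die, a sleeve 51 mm in diameter, 50 mm high, at the back; it does not move. Origin at the centre of its underside.
- mixer: Jar mixer, fixed to the worktop: grey base 170 mm (its x) by 140 mm (its y), 34 mm high, with a white control hump 62 mm high (dial on it up to 71 mm) along its far (+x) side, from x = +35 to +81 mm. Origin at the centre of its underside, x from the ring towards the hump, z up. The ring's axis is upright, at x = -25 mm, y = 0 in this frame.
- ring_seat (a point): Centre of the seat (inner floor) of the orange sprung ring, on the ring's axis; it moves with the ring and stands 70 mm above the worktop with the ring up, 54 mm with it fully down. The ring's bore is 61 mm wide at the seat, its wall rises 19 mm above the seat, flaring to about 69 mm inside and 77 mm outside at the rim. The seated jar stands with its underside on the seat.
- ring (a joint): How far the ring is pressed down, in m: 0 up, 0.016 fully down on its stop. Springs push it up: it starts to sink at a push of about 6 N (it stays up under the jar's own weight) and takes about 16 N, jar's weight included, at the stop (0.6 N per mm). It springs back when let go.
Not all that is in view belongs to the job. Leave any pink or yellow look-alike of the red_jar alone.

How it is judged:
On the way, in this order (a step that is already met when the one before it is completed fails the run):
1. the red-capped jar is lifted clear of the worktop (height (world z) of red_jar above 0.045 m), for 0.1 s.
2. the red-capped jar sits in the ring and holds it fully down for 1.5 s (value of joint ring above 0.013 m and distance between red_jar and ring_seat below 0.006 m and angle between red_jar's own z axis and vertical below 0.1 rad and contact force between red_jar and ring above 8 N), for 1.5 s.
At the end, for the whole second after the job is handed in: The gripper fingers still bear on the red-capped jar; the jar stands upright (within 0.1 rad) on the ring's seat (its foot within 6 mm of the seat centre) and presses the ring to within 3 mm of its 16 mm stop with more than 8 N, at rest; the other two jars are within 30 mm of where they stood (all of step 2 and contact force between the fingers and red_jar above 2 N and linear speed of red_jar below 0.02 m/s and not (distance of white_jar from where it was at the start of the episode above 0.03 m) and not (distance of black_jar from where it was at the start of the episode above 0.03 m)); the arm keeps its last pose, push and grip.
It fails at once if the jar is slammed or forced into the ring (over 60 N) (contact force between red_jar and ring above 60 N).
It fails at once if another jar is shifted by more than 30 mm or knocked over (distance of any of white_jar, black_jar from where it was at the start of the episode above 0.03 m or angle between any of white_jar, black_jar's own z axis and vertical above 0.5 rad).
It fails at once if the timer, mouse, tweezers, spatula or a sample holder is shifted by more than 30 mm (distance of any of timer, mouse, tweezers, spatula, pellet_a, pellet_b from where it was at the start of the episode above 0.03 m).
It also fails if it takes over 38 s, if anything falls off the work surface, if the arm or the gripper's body presses on something with over 40 N, if the wrist force passes 120 N, or if a joint passes its speed limit or range.

## Working session

There is one attempt and no reset: what is moved stays moved. The work goes in short steps, Python scripts to look and compute and a tool call to move; the robot and the scene stay as the last step left them, time stands still between calls to the robot, and variables do not carry over. Pictures are saved under pics/ and viewed, about 8 in all and at most 12, crops included, and the job is handed in when it is done.

Besides the shell and the picture viewer there is one more tool, called after "Emit:" by a JSON object that holds its "method" and its "body", one argument or row to a line. drive_tool: Moves the arm, as the interface text tells. Its arguments: {"type":"object","properties":{"plan":{"type":"array","items":{"type":"array","items":{"type":"number"}}},"fingers":{"type":"number"}},"required":["plan"]}

```bash
mkdir -p pics; cat > h.py <<'E'
import numpy as np, cv2
from plant import status, viewer, manip
from scipy.spatial.transform import Rotation as R
def cal(n):
    c=viewer.calibration(n); f=240/np.tan(np.radians(c['vfov'])/2)
    return f,c['cx'],c['cy'],cv2.Rodrigues(np.array(c['rvec'],float))[0],np.array(c['tvec'],float).ravel(),c
def ray(n,uv,C=None):
    f,cx,cy,Rm,t,_=C or cal(n); d=Rm.T@np.array([(uv[0]-cx)/f,(uv[1]-cy)/f,1]); return -Rm.T@t,d
def onz(n,uv,z,C=None):
    o,d=ray(n,uv,C); return o+d*(z-o[2])/d[2]
def proj(n,p,C=None):
    f,cx,cy,Rm,t,_=C or cal(n); q=Rm@np.array(p)+t; return np.array([cx+f*q[0]/q[2],cy+f*q[1]/q[2]])
def totool(dw):
    q=status.state()['tool_rot']; return R.from_quat([q[1],q[2],q[3],q[0]]).inv().apply(dw)
E
python3 - <<'E'
from h import *
s=status.state(); print({k:np.round(v,3) for k,v in s.items()})
for n in('scene','side','wrist'):
    C=cal(n); print(n,C[5], np.round(-C[3].T@C[4],3))
    cv2.imwrite(f'pics/{n}0.png',viewer.grab_frame(n))
E
```

```text
{'time': np.float64(0.0), 'joint_pos': array([-1.271,  0.053,  1.614, -0.   ,  1.476, -0.119]), 'joint_vel': array([-0.   , -0.001,  0.001,  0.001,  0.001, -0.   ]), 'joint_efforts': array([ 0.0000e+00, -3.9368e+01, -3.7018e+01, -0.0000e+00,  7.0000e-03,
        0.0000e+00]), 'tool_pos': array([ 0.254, -0.57 ,  0.222]), 'tool_rot': array([-0.146, -0.692, -0.148,  0.692]), 'contact_force': array([-0.611,  0.127,  0.158]), 'ft_torque': array([-0.038,  0.021, -0.01 ]), 'gripper_width': np.float64(1.002)}
scene {'vfov': 50.21419232542885, 'cx': 318.8561831205198, 'cy': 238.13477425987426, 'rvec': array([ 0.30297866,  2.97653176, -0.74480424]), 'tvec': array([ 0.52812875, -0.06319602,  1.25946593])} [0.659 0.527 1.076]
side {'vfov': 48.540242302553104, 'cx': 316.0930438424418, 'cy': 239.63184933074936, 'rvec': array([ 1.72224487, -1.27868051,  0.79544613]), 'tvec': array([-0.15583136,  0.29852165,  0.65915253])} [-0.39  -0.27   0.569]
wrist {'vfov': 60.23898115860581, 'cx': 321.4139239132715, 'cy': 241.33719794010779, 'rvec': array([-2.42273634,  1.57132588,  0.23520569]), 'tvec': array([-0.62398365, -0.03780104,  0.37983289])} [ 0.322 -0.541  0.373]
```

View pics/scene0.png

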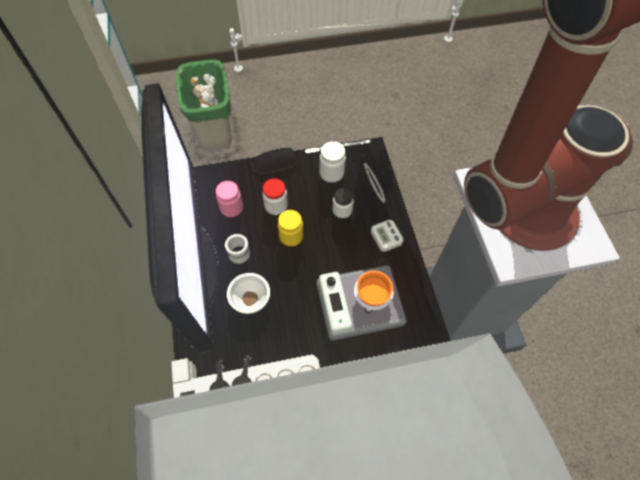

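View pics/side0.png

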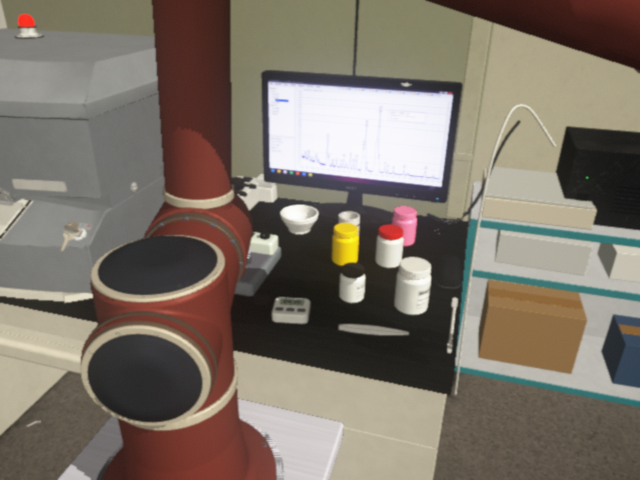

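Scene view: three coloured-cap jars, red cap at (274,188), yellow at (290,228) and pink at (229,195). The ring is at (375,289) on the mixer. The jar at (274,197) is the one with a white body and red cap, so it fits; yellow and pink are look-alikes. I'll confirm this in a crop while measuring.

```bash
python3 - <<'E'
from h import *
im=cv2.imread('pics/scene0.png'); sd=cv2.imread('pics/side0.png')
def blob(im,lo,hi,roi):
    h=cv2.cvtColor(im,cv2.COLOR_BGR2HSV); m=cv2.inRange(h,lo,hi); k=np.zeros_like(m); x0,y0,x1,y1=roi; k[y0:y1,x0:x1]=m[y0:y1,x0:x1]
    c=max(cv2.findContours(k,0,2)[0],key=cv2.contourArea); return c,k
def rep(n,img,lo,hi,roi,z):
    c,k=blob(img,lo,hi,roi); e=cv2.fitEllipse(cv2.convexHull(c)); 
    print(n,cv2.boundingRect(c),np.round(e[0],1),np.round(e[1],1),np.round(onz(n,e[0],z),3)); return c,e
# red cap: whole cap mask; ~z .075 centre
c,e=rep('scene',im,(0,150,80),(4,255,255),(255,170,295,215),.075)
c2,e2=rep('side',sd,(0,150,80),(4,255,255),(370,215,410,255),.075)
# triangulate
o1,d1=ray('scene',e[0]);o2,d2=ray('side',e2[0])
A=np.stack([d1,-d2],1);s=np.linalg.lstsq(A,o2-o1,rcond=None)[0];print('tri',o1+d1*s[0],o2+d2*s[1])
c,e=rep('scene',im,(5,150,120),(17,255,255),(345,260,405,315),.085)
pts=c[:,0]; w=np.array([onz('scene',p,.089) for p in pts]); (x,y),r=cv2.minEnclosingCircle(w[:,:2].astype(np.float32)); print('ring rim circle',x,y,r)
for n,uv,z in [('yel',(290,219),.08),('pink',(228,189),.08),('white',(333,151),.092),('black',(344,195),.066),('timer',(387,233),.02),('mixer corner',(404,321),.034),('mixer corner',(391,268),.034),('hump',(320,280),.062),('hump',(330,336),.062)]: print(n,np.round(onz('scene',uv,z),3))
a=cv2.resize(im[130:350,200:420],(600,600),interpolation=cv2.INTER_CUBIC); cv2.imwrite('pics/crop.png',a)
E
```

```text
scene (262, 178, 24, 20) [273.4 187.3] [20.4 23. ] [ 0.618 -0.149  0.075]
side (379, 224, 23, 16) [389.9 231.5] [14.8 24.9] [ 0.617 -0.142  0.075]
tri [ 0.6178232  -0.1463031   0.07874415] [ 0.61582415 -0.14184863  0.07581976]
scene (358, 271, 35, 35) [374.4 287.6] [34.3 35.6] [0.452 0.147 0.085]
ring rim circle 0.45297086238861084 0.14865268766880035 0.03898289054632187
yel [ 0.595 -0.054  0.08 ]
pink [ 0.722 -0.162  0.08 ]
white [ 0.462 -0.212  0.092]
black [ 0.459 -0.101  0.066]
timer [ 0.375 -0.006  0.02 ]
mixer corner [0.399 0.215 0.034]
mixer corner [0.393 0.089 0.034]
hump [0.558 0.098 0.062]
hump [0.563 0.223 0.062]
```

View pics/crop.png

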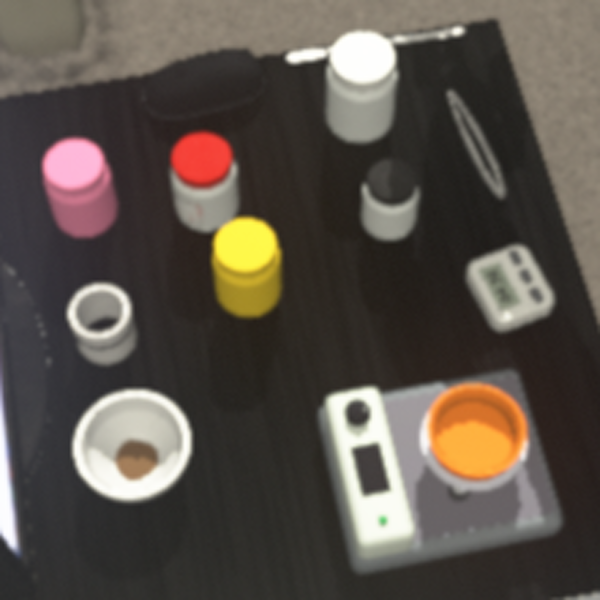

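View pics/wrist0.png

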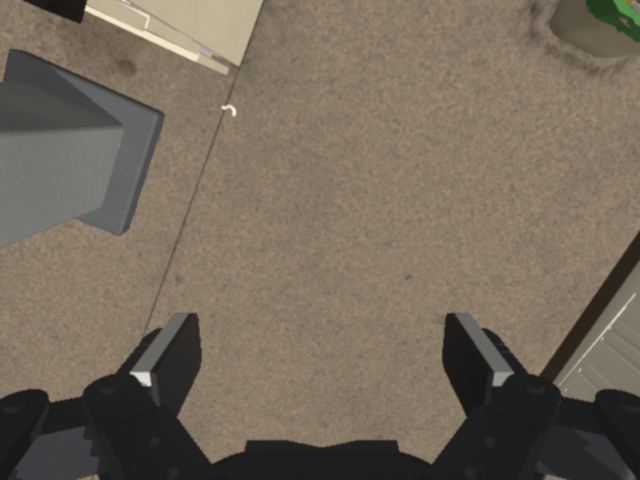

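The crop confirms the red-capped, white-bodied jar at scene (274,197), world about (0.617,-0.145). The ring rim fits a circle of radius 39 mm (38.5 expected) at about (0.453,0.149). Next I'll work out the tool axes for the approach.

```bash
python3 - <<'E'
from h import *
s=status.state();q=s['tool_rot'];M=R.from_quat([q[1],q[2],q[3],q[0]]).as_matrix();print(M.round(3))
print('yaw of y',np.degrees(np.arctan2(M[1,1],M[0,1])))
print('to above jar -30mm cam', totool(np.array([.617,-.145,.24])-s['tool_pos']).round(3))
for z in(.2,.35,.5,.6):print(z,[onz('scene',p,z).round(3)[:2] for p in((135,405),(490,340))])
f,cx,cy,Rm,t,_=cal('wrist');c=-Rm.T@t;print('cam in tool',M.T@(c-s['tool_pos']),'axis',M.T@Rm.T[:,2])
E
```

```text
[[-0.     0.407 -0.914]
 [ 0.002 -0.914 -0.407]
 [-1.    -0.002 -0.   ]]
yaw of y -66.00402072229896
to above jar -30mm cam [-0.017 -0.241 -0.505]
0.2 [array([0.916, 0.314]), array([0.302, 0.328])]
0.35 [array([0.872, 0.351]), array([0.363, 0.362])]
0.5 [array([0.828, 0.387]), array([0.424, 0.396])]
0.6 [array([0.799, 0.411]), array([0.465, 0.419])]
cam in tool [-0.1510326   0.00017135 -0.07412638] axis [ 9.57242349e-01 -4.46674516e-04  2.89286859e-01]
```

Emit:
{"method": "drive_tool", "body": {
  "plan": [
    [-0.017, -0.02, -0.042, 0.7],
    [-0.017, -0.04, -0.084, 1.4],
    [-0.017, -0.06, -0.126, 2.1],
    [-0.017, -0.08, -0.168, 2.8],
    [-0.017, -0.1, -0.21, 3.6],
    [-0.017, -0.12, -0.252, 4.3],
    [-0.017, -0.14, -0.294, 5.0],
    [-0.017, -0.16, -0.336, 5.7],
    [-0.017, -0.18, -0.378, 6.4],
    [-0.017, -0.2, -0.42, 7.2],
    [-0.017, -0.22, -0.462, 7.9],
    [-0.017, -0.241, -0.505, 8.6]
  ],
  "fingers": 0.075
}}

```text
time: 1.35
tool_pos: [0.6183, -0.1438, 0.2396]
tool_rot: [0.271, -0.653, 0.271, 0.653]
contact_force: [0.6, -1.1, 0.2]
gripper_width: 0.884
```

Emit:
{"method": "drive_tool", "body": {
  "plan": [
    [0, 0, 0, 0],
    [0, 0, 0, 0],
    [0, 0, 0, 0]
  ]
}}

```text
time: 1.65
tool_pos: [0.6169, -0.146, 0.2396]
tool_rot: [0.269, -0.653, 0.27, 0.654]
contact_force: [-0.1, 0.6, -0.1]
gripper_width: 0.878
```

```bash
python3 - <<'E'
from h import *
s=status.state();print({k:np.round(v,3) for k,v in s.items() if k in('time','joint_pos','tool_pos','tool_rot','contact_force','gripper_width')})
C=cal('wrist'); im=viewer.grab_frame('wrist'); cv2.imwrite('pics/w1.png',im)
h=cv2.cvtColor(im,cv2.COLOR_BGR2HSV); m=cv2.inRange(h,(0,150,80),(4,255,255))|cv2.inRange(h,(176,150,80),(180,255,255))
c=max(cv2.findContours(m,0,2)[0],key=cv2.contourArea)
w=np.array([onz('wrist',p,.079,C)[:2] for p in c[:,0]]);(x,y),r=cv2.minEnclosingCircle(w.astype(np.float32))
print(cv2.boundingRect(c),'red',x,y,r)
print('step',totool(np.array([x,y,.047])-s['tool_pos']).round(4))
E
```

```text
{'time': np.float64(1.65), 'joint_pos': array([-0.35 ,  0.065,  1.572, -0.   ,  1.505,  2.004]), 'tool_pos': array([ 0.617, -0.146,  0.24 ]), 'tool_rot': array([ 0.269, -0.653,  0.27 ,  0.654]), 'contact_force': array([-0.144,  0.64 , -0.143]), 'gripper_width': np.float64(0.878)}
(285, 183, 66, 66) red 0.6188140511512756 -0.14373371005058289 0.02601020596921444
step [ 0.1926 -0.003   0.0002]
```

View pics/w1.png

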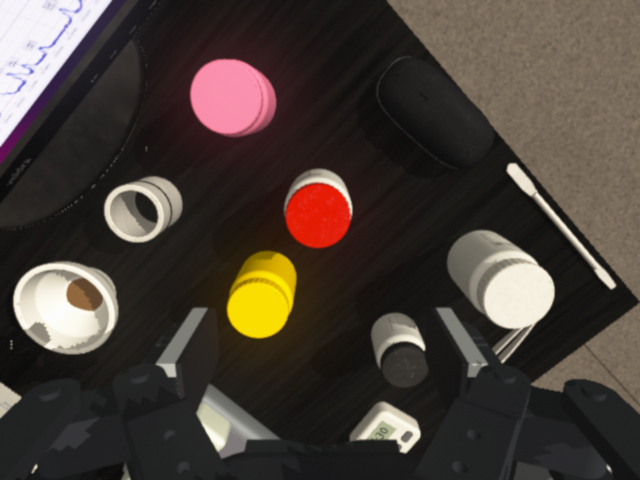

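Wrist view: the red cap is at (318,214) between the pads. Yellow (262,300), pink (233,97) and the mouse are off the jaw line. The measured position agrees with the first to 2 mm, so I'll descend.

Emit:
{"method": "drive_tool", "body": {
  "plan": [
    [0.03, -0.001, 0, 0],
    [0.07, -0.002, 0, 0],
    [0.105, -0.003, 0, 0],
    [0.135, -0.003, 0, 0],
    [0.16, -0.003, 0, 0],
    [0.18, -0.003, 0, 0],
    [0.192, -0.003, 0, 0],
    [0.192, -0.003, 0, 0],
    [0.192, -0.003, 0, 0]
  ]
}}

```text
time: 2.6
tool_pos: [0.6199, -0.1441, 0.0489]
tool_rot: [-0.27, 0.654, -0.27, -0.653]
contact_force: [0.2, 0.2, 0.6]
gripper_width: 0.877
```

Emit:
{"method": "drive_tool", "body": {
  "plan": [
    [0, 0, 0, 0],
    [0, 0, 0, 0],
    [0, 0, 0, 0],
    [0, 0, 0, 0],
    [0, 0, 0, 0],
    [0, 0, 0, 0],
    [0, 0, 0, 0],
    [0, 0, 0, 0],
    [0, 0, 0, 0],
    [0, 0, 0, 0]
  ],
  "fingers": 0.03
}}

```text
time: 3.6
tool_pos: [0.6211, -0.1441, 0.0507]
tool_rot: [-0.269, 0.655, -0.27, -0.652]
contact_force: [-1.2, -1.4, 6.8]
gripper_width: 0.619
```

Emit:
{"method": "drive_tool", "body": {
  "plan": [
    [-0.01, 0, 0, 0],
    [-0.03, 0, 0, 0],
    [-0.06, 0, 0, 0],
    [-0.09, 0, 0, 0],
    [-0.12, 0, 0, 0],
    [-0.14, 0, 0, 0],
    [-0.15, 0, 0, 0],
    [-0.15, 0, 0, 0],
    [-0.15, 0, 0, 0]
  ]
}}

```text
time: 4.5
tool_pos: [0.6189, -0.143, 0.1966]
tool_rot: [0.269, -0.653, 0.269, 0.654]
contact_force: [-0.9, 0.1, -2.0]
gripper_width: 0.621
```

```bash
python3 - <<'E'
from h import *
s=status.state();print({k:np.round(v,4) for k,v in s.items() if k in('time','joint_pos','tool_pos','tool_rot','contact_force','gripper_width')})
cv2.imwrite('pics/w2.png',viewer.grab_frame('wrist')); cv2.imwrite('pics/s2.png',viewer.grab_frame('side'))
a=cv2.imread('pics/w2.png');b=cv2.imread('pics/s2.png')[60:360,280:600]
b=cv2.resize(b,None,fx=1.6,fy=1.6); a=cv2.resize(a,(400,300))
o=np.zeros((480,800,3),np.uint8);o[:300,:400]=a;o[:480,400:]=b[:480,:400];cv2.imwrite('pics/two.png',o)
d=np.array([.453,.1487,s['tool_pos'][2]])-s['tool_pos'];print('to ring',totool(d).round(4))
E
```

```text
{'time': np.float64(4.5), 'joint_pos': array([-3.4410e-01,  9.4800e-02,  1.6129e+00,  1.0000e-04,  1.4359e+00,
        2.0086e+00]), 'tool_pos': array([ 0.6189, -0.143 ,  0.1966]), 'tool_rot': array([ 0.2695, -0.653 ,  0.2695,  0.6545]), 'contact_force': array([-0.9004,  0.103 , -2.0312]), 'gripper_width': np.float64(0.6208)}
to ring [ 0.0009 -0.09    0.3233]
```

View pics/two.png

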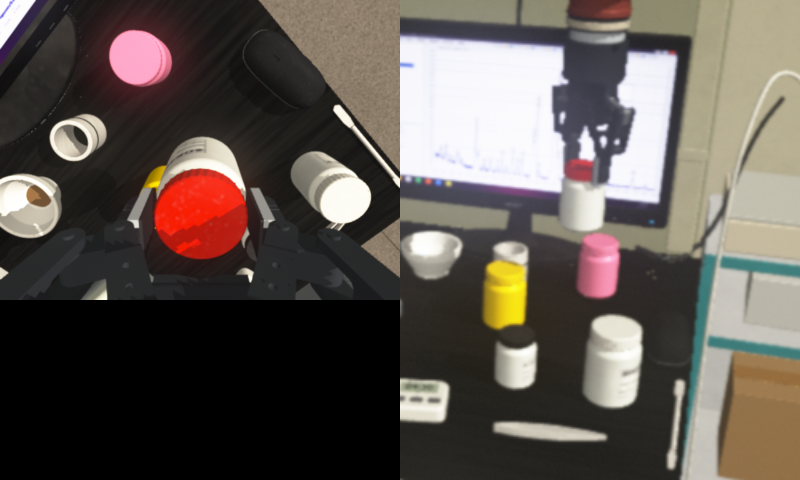

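The jar is upright in the jaws, cap at about (200,213) in the half-size wrist view, and the neighbours are untouched. I'll carry it over the ring.

Emit:
{"method": "drive_tool", "body": {
  "plan": [
    [0, -0.004, 0.015, 0],
    [0, -0.012, 0.045, 0],
    [0, -0.022, 0.08, 0],
    [0, -0.033, 0.12, 0],
    [0, -0.044, 0.16, 0],
    [0, -0.056, 0.2, 0],
    [0, -0.067, 0.24, 0],
    [0, -0.078, 0.28, 0],
    [0, -0.085, 0.305, 0],
    [0.005, -0.089, 0.318, 0],
    [0.01, -0.09, 0.323, 0],
    [0.015, -0.09, 0.323, 0]
  ]
}}

```text
time: 5.8
tool_pos: [0.4534, 0.1482, 0.182]
tool_rot: [0.269, -0.654, 0.27, 0.654]
contact_force: [0.3, -1.1, -1.4]
gripper_width: 0.615
```

Emit:
{"method": "drive_tool", "body": {
  "plan": [
    [0.0, 0, 0, 0],
    [0.0, 0, 0, 0],
    [0, 0, 0, 0]
  ]
}}

```text
time: 6.1
tool_pos: [0.4544, 0.1475, 0.1831]
tool_rot: [-0.27, 0.654, -0.27, -0.653]
contact_force: [0.3, -0.4, -1.0]
gripper_width: 0.621
```

```bash
python3 - <<'E'
from h import *
s=status.state();print({k:np.round(v,4) for k,v in s.items() if k in('time','joint_pos','tool_pos','tool_rot','contact_force','gripper_width')})
C=cal('wrist'); w=viewer.grab_frame('wrist'); sc=viewer.grab_frame('scene'); sd=viewer.grab_frame('side')
for n,i in(('w3',w),('sc3',sc),('sd3',sd)): cv2.imwrite(f'pics/{n}.png',i)
h=cv2.cvtColor(w,cv2.COLOR_BGR2HSV); m=cv2.inRange(h,(0,150,60),(4,255,255))|cv2.inRange(h,(176,150,60),(180,255,255))
c=max(cv2.findContours(m,0,2)[0],key=cv2.contourArea); zt=s['tool_pos'][2]-.0507+.079
p=np.array([onz('wrist',q,zt,C)[:2] for q in c[:,0]]);print('cap wrist',cv2.boundingRect(c),cv2.minEnclosingCircle(p.astype(np.float32)))
o=np.zeros((480,800,3),np.uint8)
o[:480,:480]=cv2.resize(sc[210:370,300:460],(480,480),interpolation=2); o[:300,480:]=cv2.resize(w,(400,300))[:,40:360]
cv2.imwrite('pics/v3.png',o)
E
```

```text
{'time': np.float64(6.1), 'joint_pos': array([ 1.5790e-01, -2.8460e-01,  1.9894e+00, -1.0000e-04,  1.4367e+00,
        2.5122e+00]), 'tool_pos': array([0.4544, 0.1475, 0.1831]), 'tool_rot': array([-0.27  ,  0.6536, -0.27  , -0.6535]), 'contact_force': array([ 0.3046, -0.3733, -1.0055]), 'gripper_width': np.float64(0.6215)}
cap wrist (245, 270, 153, 146) ((0.4544398784637451, 0.14761927723884583), 0.027615133672952652)
```

View pics/v3.png

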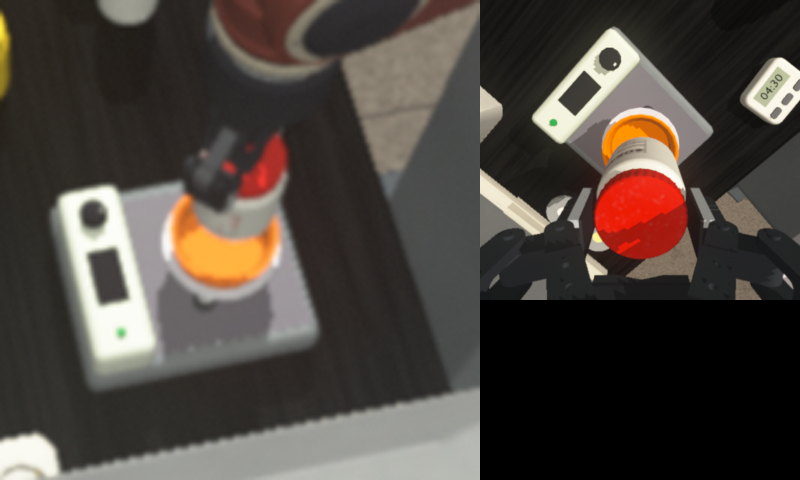

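The jar hangs upright over the mixer and the cap centre is on the TCP to within 0.2 mm. The front arc of the ring shows in the wrist view at about (640,128) of the composite, so I'll fit it for a second measurement of the ring.

```bash
python3 - <<'E'
from h import *
from scipy.optimize import least_squares
im=cv2.imread('pics/w3.png');C=cal('wrist');s=status.state()
h=cv2.cvtColor(im,cv2.COLOR_BGR2HSV); m=cv2.inRange(h,(5,150,90),(20,255,255)); m[330:]=0
c=max(cv2.findContours(m,0,2)[0],key=cv2.contourArea);x,y,w,hh=cv2.boundingRect(c);print(x,y,w,hh)
P=[]
for u in range(x+4,x+w-4,2):
    v=np.nonzero(m[:,u])[0].min(); P.append((u,v))
W=np.array([onz('wrist',p,.089,C)[:2] for p in P])
f=least_squares(lambda q:np.hypot(*(W-q[:2]).T)-q[2],[.453,.149,.036],loss='soft_l1',f_scale=.001).x;print('free',f)
for r in(.0345,.0385):
    g=least_squares(lambda q:np.hypot(*(W-q).T)-r,[.453,.149],loss='soft_l1',f_scale=.001);print(r,g.x,np.abs(g.fun).mean())
# scene radius check
im=cv2.imread('pics/scene0.png');h=cv2.cvtColor(im,cv2.COLOR_BGR2HSV);m=cv2.inRange(h,(5,150,90),(20,255,255));k=np.zeros_like(m);k[260:315,345:405]=m[260:315,345:405]
c=max(cv2.findContours(k,0,2)[0],key=cv2.contourArea);W=np.array([onz('scene',p,.089)[:2] for p in cv2.convexHull(c)[:,0]])
print('scene',least_squares(lambda q:np.hypot(*(W-q[:2]).T)-q[2],[.453,.149,.036],loss='soft_l1',f_scale=.001).x)
q=s['tool_rot'];M=R.from_quat([q[1],q[2],q[3],q[0]]).as_matrix();print(M.round(3))
E
```

```text
259 183 123 82
free [0.45387017 0.15022132 0.03766912]
0.0345 [0.4564035  0.14762662] 0.0005616043921196228
0.0385 [0.45319717 0.15090789] 0.00020681297304097246
scene [0.45291831 0.1482239  0.03801205]
[[ 0.    -0.705 -0.709]
 [ 0.    -0.709  0.705]
 [-1.    -0.    -0.   ]]
```

Both views put the ring at about (0.453,0.149), with radius 38 mm, so the correction is 2 mm along tool z. Lowering to just inside the flare, slowly.

Emit:
{"method": "drive_tool", "body": {
  "plan": [
    [0.01, 0, 0.002, 0],
    [0.025, 0, 0.002, 0],
    [0.035, 0, 0.002, 0],
    [0.04, 0, 0.002, 0],
    [0.044, 0, 0.002, 0],
    [0.047, 0, 0.002, 0],
    [0.05, 0, 0.002, 0],
    [0.053, 0, 0.002, 0],
    [0.056, 0, 0.002, 0],
    [0.058, 0, 0.002, 0],
    [0.06, 0, 0.002, 0],
    [0.06, 0, 0.002, 0]
  ]
}}

```text
time: 7.45
tool_pos: [0.4542, 0.149, 0.1253]
tool_rot: [-0.269, 0.655, -0.269, -0.652]
contact_force: [0.7, -3.1, 6.9]
gripper_width: 0.621
```

Emit:
{"method": "drive_tool", "body": {
  "plan": [
    [0, 0.001, -0.001, 0],
    [0, 0.001, -0.001, 0],
    [0, 0.001, -0.001, 0]
  ]
}}

```text
time: 7.75
tool_pos: [0.4546, 0.1482, 0.1257]
tool_rot: [-0.27, 0.655, -0.269, -0.652]
contact_force: [0.8, -1.6, 6.9]
gripper_width: 0.617
```

```bash
python3 - <<'E'
from h import *
s=status.state();print({k:np.round(v,4) for k,v in s.items() if k in('time','tool_pos','contact_force','ft_torque','gripper_width')})
sc=viewer.grab_frame('scene');sd=viewer.grab_frame('side');w=viewer.grab_frame('wrist');cv2.imwrite('pics/w4.png',w)
o=np.zeros((480,800,3),np.uint8)
o[:480,:480]=cv2.resize(sc[220:340,320:440],(480,480),interpolation=2); o[:300,480:]=cv2.resize(w,(400,300))[:,40:360]
cv2.imwrite('pics/v4.png',o)
E
```

```text
{'time': np.float64(7.75), 'tool_pos': array([0.4546, 0.1482, 0.1257]), 'contact_force': array([ 0.8465, -1.5923,  6.9059]), 'ft_torque': array([-0.2277,  0.0005,  0.0099]), 'gripper_width': np.float64(0.6171)}
```

View pics/v4.png

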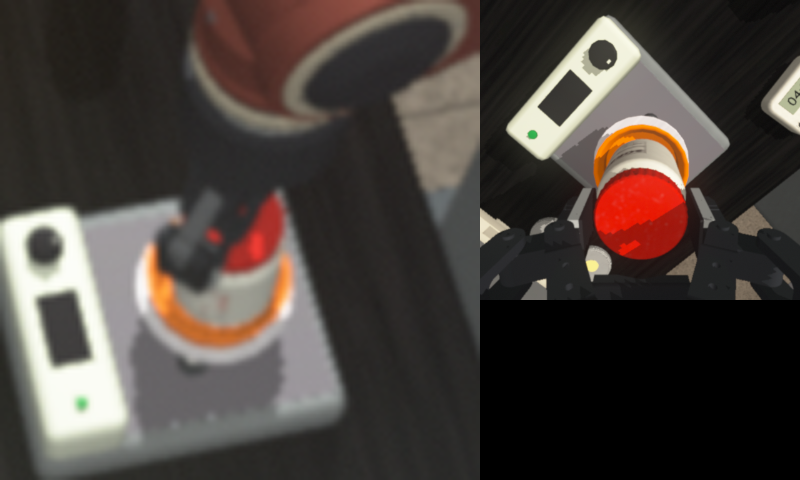

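The jar's foot is inside the flare, with no tilt visible. In the wrist view it sits slightly right of centre in the ring, so I'll refit the arc from this picture.

```bash
python3 - <<'E'
from h import *
from scipy.optimize import least_squares
im=cv2.imread('pics/w4.png');C=cal('wrist')
h=cv2.cvtColor(im,cv2.COLOR_BGR2HSV); m=cv2.inRange(h,(5,150,90),(20,255,255)); m[290:]=0
c=cv2.findContours(m,0,2)[0];k=max(c,key=cv2.contourArea);x,y,w,hh=cv2.boundingRect(k);print(x,y,w,hh)
P=[(u,np.nonzero(m[:,u])[0].min()) for u in range(x+6,x+w-6,2)]
for z in(.089,.085):
    W=np.array([onz('wrist',p,z,C)[:2] for p in P])
    for r in(.0365,.0385):
        g=least_squares(lambda q:np.hypot(*(W-q).T)-r,[.453,.149],loss='soft_l1',f_scale=.001);print(z,r,g.x,np.abs(g.fun).mean())
m=cv2.inRange(h,(0,150,60),(4,255,255))|cv2.inRange(h,(176,150,60),(180,255,255))
c=max(cv2.findContours(m,0,2)[0],key=cv2.contourArea)
for z in(.15,.154):
    p=np.array([onz('wrist',q,z,C)[:2] for q in c[:,0]]);print('cap',z,cv2.minEnclosingCircle(p.astype(np.float32)))
E
```

```text
246 200 152 90
0.089 0.0365 [0.45552779 0.14811581] 0.00011616141790137922
0.089 0.0385 [0.45390457 0.149714  ] 0.00024980046822720695
0.085 0.0365 [0.45506969 0.14859195] 0.00018957279095670862
0.085 0.0385 [0.45344826 0.15020742] 0.00016618523345802438
cap 0.15 ((0.4533311724662781, 0.150520458817482), 0.028726749122142792)
cap 0.154 ((0.45500606298446655, 0.14880608022212982), 0.027825292199850082)
```

Centred within about 1 mm. I'll push a few mm and read the stiffness to tell the seat from the flare.

Emit:
{"method": "drive_tool", "body": {
  "plan": [
    [0.001, 0, 0, 0],
    [0.002, 0, 0, 0],
    [0.003, 0, 0, 0],
    [0.004, 0, 0, 0],
    [0.004, 0, 0, 0],
    [0.004, 0, 0, 0]
  ]
}}

```text
time: 8.5
tool_pos: [0.4549, 0.148, 0.1222]
tool_rot: [-0.27, 0.656, -0.269, -0.652]
contact_force: [1.3, -1.7, 8.9]
gripper_width: 0.619
```

Emit:
{"method": "drive_tool", "body": {
  "plan": [
    [0.001, 0, 0, 0],
    [0.002, 0, 0, 0],
    [0.003, 0, 0, 0],
    [0.004, 0, 0, 0],
    [0.004, 0, 0, 0],
    [0.004, 0, 0, 0]
  ]
}}

```text
time: 9.1
tool_pos: [0.4543, 0.1486, 0.1175]
tool_rot: [-0.271, 0.655, -0.269, -0.652]
contact_force: [-0.2, -0.5, 6.4]
gripper_width: 0.62
```

Force dropped to 6.4 N and the side force vanished. The jar slipped off the flare and onto the seat: foot height of about 67 mm and spring force agree. Pressing on.

Emit:
{"method": "drive_tool", "body": {
  "plan": [
    [0.001, 0, 0, 0],
    [0.002, 0, 0, 0],
    [0.003, 0, 0, 0],
    [0.004, 0, 0, 0],
    [0.005, 0, 0, 0],
    [0.006, 0, 0, 0],
    [0.007, 0, 0, 0],
    [0.008, 0, 0, 0],
    [0.009, 0, 0, 0],
    [0.01, 0, 0, 0],
    [0.01, 0, 0, 0],
    [0.01, 0, 0, 0]
  ]
}}

```text
time: 10.3
tool_pos: [0.4546, 0.1485, 0.1084]
tool_rot: [-0.27, 0.655, -0.269, -0.652]
contact_force: [-3.8, -1.4, 11.4]
gripper_width: 0.619
```

Emit:
{"method": "drive_tool", "body": {
  "plan": [
    [0.001, 0, 0, 0],
    [0.002, 0, 0, 0],
    [0.003, 0, 0, 0],
    [0.003, 0, 0, 0],
    [0.003, 0, 0, 0]
  ]
}}

```text
time: 10.8
tool_pos: [0.4546, 0.1485, 0.1058]
tool_rot: [-0.27, 0.655, -0.269, -0.652]
contact_force: [-3.8, -1.2, 12.6]
gripper_width: 0.618
```

Emit:
{"method": "drive_tool", "body": {
  "plan": [
    [0.001, 0.0005, 0.0005, 0],
    [0.002, 0.001, 0.001, 0],
    [0.003, 0.001, 0.001, 0],
    [0.004, 0.001, 0.001, 0],
    [0.004, 0.001, 0.001, 0],
    [0.004, 0.001, 0.001, 0]
  ]
}}

```text
time: 11.4
tool_pos: [0.4546, 0.1484, 0.1043]
tool_rot: [-0.271, 0.656, -0.268, -0.651]
contact_force: [-6.1, -3.2, 22.5]
gripper_width: 0.616
```

At 104.3 mm the force jumped to 22.5 N, so the ring is on its stop (foot height 53.6 mm, 54 expected). Holding.

Emit:
{"method": "drive_tool", "body": {
  "plan": [
    [0, 0, 0, 0],
    [0, 0, 0, 0],
    [0, 0, 0, 0],
    [0, 0, 0, 0],
    [0, 0, 0, 0],
    [0, 0, 0, 0],
    [0, 0, 0, 0],
    [0, 0, 0, 0],
    [0, 0, 0, 0],
    [0, 0, 0, 0],
    [0, 0, 0, 0],
    [0, 0, 0, 0]
  ]
}}

```text
time: 12.6
tool_pos: [0.4546, 0.1484, 0.1043]
tool_rot: [-0.271, 0.656, -0.268, -0.651]
contact_force: [-6.0, -2.4, 21.8]
gripper_width: 0.619
```

Emit:
{"method": "drive_tool", "body": {
  "plan": [
    [0, 0, 0, 0],
    [0, 0, 0, 0],
    [0, 0, 0, 0],
    [0, 0, 0, 0],
    [0, 0, 0, 0],
    [0, 0, 0, 0],
    [0, 0, 0, 0],
    [0, 0, 0, 0],
    [0, 0, 0, 0],
    [0, 0, 0, 0],
    [0, 0, 0, 0],
    [0, 0, 0, 0]
  ]
}}

```text
time: 13.8
tool_pos: [0.4546, 0.1484, 0.1043]
tool_rot: [-0.271, 0.656, -0.268, -0.651]
contact_force: [-6.4, -3.3, 22.2]
gripper_width: 0.617
```

```bash
python3 - <<'E'
from h import *
sc=viewer.grab_frame('scene');w=viewer.grab_frame('wrist')
s=status.state();print({k:np.round(v,4) for k,v in s.items() if k in('time','tool_pos','joint_vel','contact_force','ft_torque','gripper_width')})
o=np.zeros((480,800,3),np.uint8)
o[:480,:480]=cv2.resize(sc[140:340,260:460],(480,480),interpolation=2); o[:300,480:]=cv2.resize(w,(400,300))[:,40:360]
cv2.imwrite('pics/v5.png',o)
E
```

```text
{'time': np.float64(13.9), 'joint_vel': array([ 0.0002,  0.0002, -0.    ,  0.0006, -0.001 , -0.0001]), 'tool_pos': array([0.4546, 0.1484, 0.1043]), 'contact_force': array([-7.0964, -3.4608, 22.3391]), 'ft_torque': array([-0.4719,  0.942 ,  0.0466]), 'gripper_width': np.float64(0.6209)}
```

View pics/v5.png

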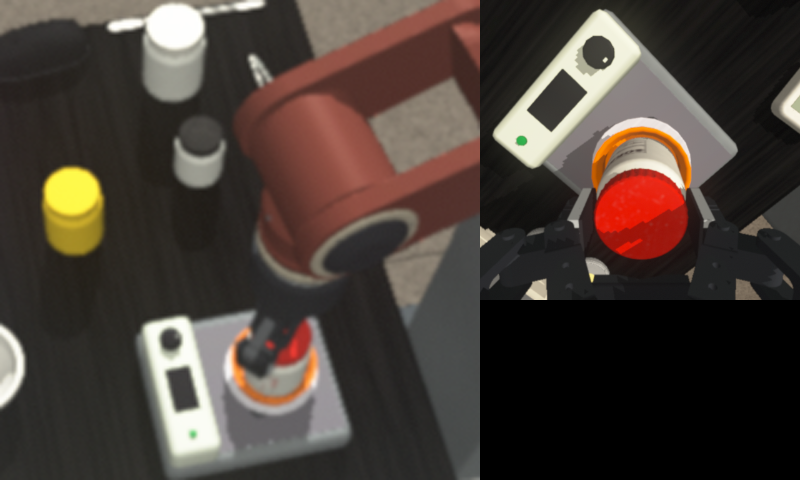

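The last picture shows the jar upright in the lowered ring and the other jars in place. TCP height and spring force agree with the jar seated at the stop, and all is at rest. Handing in.

```bash
python3 -c "
from plant import manip;print(manip.job_done())"
```

```text
the job is handed in; nothing more can be done
None
```

The red-capped jar is in the mixer ring, pressed down to the stop, and I handed the job in with the jar still gripped and held down. The hand-in gives no verdict.

**What I did:** I gripped the jar round its body, lifted it clear, carried it over the ring and lowered it in. The foot caught briefly on the ring's flare at about 9 N, then dropped onto the seat as I pressed gently on. I then pressed to the stop and held for about 2.5 s.

**Last checks:**
- **Height:** the jar's foot works out at about 53.6 mm, against 54 mm expected with the ring fully down.
- **Force:** the vertical push is steady at about 22 N. On the way down, the force rose as the ring's springs should, to within about 1 mm, and jumped at the stop.
- **At rest:** the arm is still, and the last picture shows the jar upright. The white and black jars look undisturbed in that picture.

**Not ideal:** a sideways force of about 8 N and a moment of about 1 N m remain at the wrist. A 1.4 mm shift to relieve an earlier 4 N side force did not reduce it; it grew as the ring reached its stop. No tilt showed in the picture, so I left it. I did not measure the tilt or the positions of the other objects at the end.

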